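Free the tight battery pack from its charging dock

ROBOT

A 7-joint arm with a two-finger parallel gripper is mounted at the origin on the work surface; the furniture and walls round the work are solid. World frame = base frame: x ahead of the robot, y to its left, z up, the work surface at z = 0. Lengths are in m, angles in degrees, forces in N, time in s.
With the tool pointing down it reaches from about 0.425 to 0.875 m from the base axis. Payload 4.7 kg.
Tool frame: the origin (TCP) lies between the finger pads; the fingertips stand env.tip_reach ahead of it and the grasp point (between the pads) lies 2 mm behind it (env.tip_reach is the distance from the TCP to the fingertips, in m); z points along the fingers, y is the line along which they close (so a half turn about z gives the same grasp; the last joint's range is limited). The gripper opens to 87 mm and grips with 3 to 60 N. Pads are 19 mm wide; open, the fingers measure 117 mm over their backs; the gripper's body (75 mm by 190 mm) begins 51 mm behind the grasp point.
Start: joints at [-72.473, 18.392, -4.016, 83.108, 1.295, 78.541, -3.26], TCP at [0.187, 0.623, 0.24] pointing down, gripper open.
Joint ranges: [-163.93, 163.93], [-17.29, 119.83], [-79.2, 71.16], [3.27, 140.29], [-89.18, 269.18], [5.43, 117.66], [-154.24, 154.24]. Speed limits (degrees/s): [147.25, 147.25, 180, 180, 180, 180, 180].

INTERFACE

Orientations are given as [roll, pitch, yaw] about the fixed x, y, z axes, in that order (R = Rz(yaw) Ry(pitch) Rx(roll)).
In Python, from cell import env gives the robot as it stands.
- The arm moves only by the tool inch_along, called after ">>>" as a command line: name --argument value ..., lists and objects as JSON in quotes. Schema: {"type":"object","properties":{"rows":{"type":"object","properties":{"tx":{"type":"array","items":{"type":"number"},"minItems":1,"maxItems":8},"ty":{"type":"array","items":{"type":"number"},"minItems":1,"maxItems":8},"tz":{"type":"array","items":{"type":"number"},"minItems":1,"maxItems":8},"turn":{"type":"array","items":{"type":"number"},"minItems":1,"maxItems":8},"aperture":{"type":"array","items":{"type":"number"},"minItems":1,"maxItems":8}},"additionalProperties":false,"required":["tx","ty","tz","turn","aperture"]},"grip_force":{"type":"number"},"only":{"type":"string"},"quiet":{"type":"boolean"},"lines":{"type":"string"}},"required":["rows"],"additionalProperties":false}. rows is an object with one list for each field, all of the same length, 1 to 8, a row being the entries at one place: tx, ty, tz (the shift in m), turn (a turn about the tool's z in degrees), aperture (the finger opening in m); each row is the pose to reach, as a shift and turn from the pose commanded when the call began, along the tool's axes at that moment; what a row does not reach only later rows make up. A row lasts 1/12 s, in which the tool goes at most 0.0417 m and 7.16 degrees, less where a joint would pass 70% of its speed; a pose out of reach is approached as far as the arm can. The fingers move at their own pace and stop on an object; grip_force is the grip in N (left out, the last holds). Time passes only in rows, so rows that do not move let the fingers close. The tool returns the time, the measured TCP pose, the force, the opening and the grip force at its end. only (a regular expression) keeps the lines of the reply that match it, lines (a string "A,B") keeps lines A to B, and quiet returns only ok. Input that does not fit is refused with a message, and nothing moves.
- env.get_obs(): the state, without advancing time (a new reading comes with each control period).
- env.read_camera(name): name is "scene" or "top" or "wrist"; returns a dict with "color" (480x640x3 uint8, blue, green, red), "fx", "fy", "cx", "cy" (pixels), "world_from_camera" (4x4, takes a point from camera to world coordinates). Camera axes: x right, y down, z forward; pixel columns grow to the right and rows downward; lengths in m; the calibration is good to about 2 mm. A picture is of the moment at which its call begins. There is no depth.
- env.sign_off(): hands the job in; it is judged then, once.
The state is a dict: "time_s": time; "qpos": joint angles; "joint_velocities": joint speeds; "effort": joint torques, N m; "tool_pos": TCP position; "tool_rot": TCP orientation; "force": force on the tool from outside, world axes, zero at the start; "wrist_torque": the same for the moment, N m; "grip_width": finger opening in m; "grasp_force": force on a finger pad.
Only numpy, scipy, OpenCV 4.12 (cv2) and the standard library are available. Lean on these libraries where they do the work, as an engineer would, in place of code of your own. Each camera call takes 0.05 s, during which the arm holds its last target. There are 200 camera calls.

TASK

Open the charging dock's hinged cover by its front bar and lay it back gently onto its stop, without letting it drop. The battery pack inside is held tight under two stiff side catches: grip the pack and rock it side to side until it has pushed both catches clear, then lift it out. Finish still holding the pack upright, straight above its seat and just clear of the catches (about a finger's width or two above them), with the cover left open and the things standing round the dock undisturbed.

Things in the scene. Friction and masses are not known exactly. Their poses are not given: they have to be found in the camera images.
- dock: White open-topped charging dock fixed to the table, 112 (x) x 150 (y) mm, walls 75 mm high and 6 mm thick, floor (deck) 12 mm thick. Origin: centre of its underside on the table. Its x points to the hinge side, away from the robot at yaw 0; y to its left, z up. It turns up to 0.45 rad either way.
- dock_seat (a point): Centre of the seat on the dock's deck where the pack's foot stands, 8 mm in front of the dock's middle (dock frame -8, 0, 12 mm). Low walls 8 mm high with 2 mm play round the foot keep it in place.
- cover (a joint): Hinge angle of the cover: 0 closed, grows as it opens upward and back, 1.75 rad on its stop, where it stays by its own weight. It swings freely: below about 1.2 rad it falls shut when let go, above that it falls open. 150 g.
- cover_hinge (a point): Middle of the cover's hinge axis, which runs along the dock's y at the far rim (dock frame 56, 0, 78 mm).
- cover_bar (a point): Middle of the pull bar: round, 10 mm thick, 90 mm long along dock y, its centre line 40 mm before the front of the clear-topped hood (112x150x48 mm), an 8 mm arm at each end. Shut, it lies 152 mm in front of the hinge axis and 22 mm above it (100 mm above the table); it circles the hinge. Pinched from above across dock x, it swivels between the fingers as the cover turns.
- pack: Battery pack, 106 mm tall, about 150 g, loose on the seat; origin: centre of underside, axes as the dock's. Foot 38 (x) x 18 (y) mm up to 44 mm; flange 40 mm wide (y), 44 to 52 mm, its two ears under the catches; grip block 32 (x) x 26 (y) mm up to 106 mm. Lifted straight, it stops after 3 mm. Tilted about its foot sideways (about dock x) by 0.2 rad, an ear pushes that side's catch out 8 mm.
- catch_left (a joint): Outward travel (m) of the steel catch at the pack's left (dock +y): 0 to 0.014, starts near 0. A sliding cheek 44 mm long, inner face 21 mm from the seat's middle, with a lip reaching 6 mm in over the ear, 55 to 60 mm above the deck (keep fingertips higher). Needs about 7 N, stays where pushed; beyond 0.006 it clears the upright pack's ear.
- catch_right (a joint): The same for the catch at the pack's right (dock -y), also positive outward.
- jelly_tub: Bystander: round tub with a lid, 59 mm across, 44 mm high, to the right of the dock. Origin: centre of its underside.
- coffee_cup: Bystander: paper coffee cup, 75 mm across, 83 mm high, to the left of the dock. Origin: centre of its underside.
- masking_tape: Bystander: roll of masking tape lying flat, 104 mm across, 25 mm high, near the table's right side. Origin: centre of its underside.

How it is judged:
By the outcome, as a careful person would: the job done as asked, in the order asked, and still so for the second after the job is handed in, while the arm keeps its last pose, push and grip.
It also fails if it takes over 64 s, if anything falls off the work surface, if the arm or the gripper's body presses on something with over 40 N, if the wrist force passes 120 N, or if a joint passes its speed limit or range.

## Working session

There is one attempt and no reset: what is moved stays moved. The work goes in short steps, Python scripts to look and compute and a tool call to move; the robot and the scene stay as the last step left them, time stands still between calls to the robot, and variables do not carry over. Pictures are saved under pics/ and viewed, at most 10 in all, crops included, and the job is handed in when it is done.

```bash
ls; mkdir -p pics
```

Run:
```python
from cell import env
import cv2,numpy as np
o=env.get_obs();print(o['tool_pos'],o['tool_rot'],env.tip_reach,o['grip_width'])
for n in('top','scene'):
    c=env.read_camera(n);cv2.imwrite(f'pics/{n}0.png',c['color']);print(n,c['fx'],c['fy'],c['cx'],c['cy'],np.round(c['world_from_camera'],4).tolist())
```

```text
cell.py
pics
[0.18687486 0.62202139 0.23845185] [-1.79890903e+02  4.97743576e-03  1.63283088e+02] 0.017 0.08686424343622541
top 453.54778995242253 453.54778995242253 322.54851281113696 242.3274490395507 [[-0.0067, -0.9807, 0.1955, 0.3383], [-0.9996, 0.0118, 0.025, 0.0593], [-0.0268, -0.1952, -0.9804, 0.9088], [0.0, 0.0, 0.0, 1.0]]
scene 470.47194011460925 470.47194011460925 320.17202674597064 244.86322682592265 [[-0.1418, 0.8409, -0.5223, 1.062], [0.9899, 0.1243, -0.0686, 0.1405], [0.0073, -0.5267, -0.85, 1.0284], [0.0, 0.0, 0.0, 1.0]]
```

View pics/top0.png

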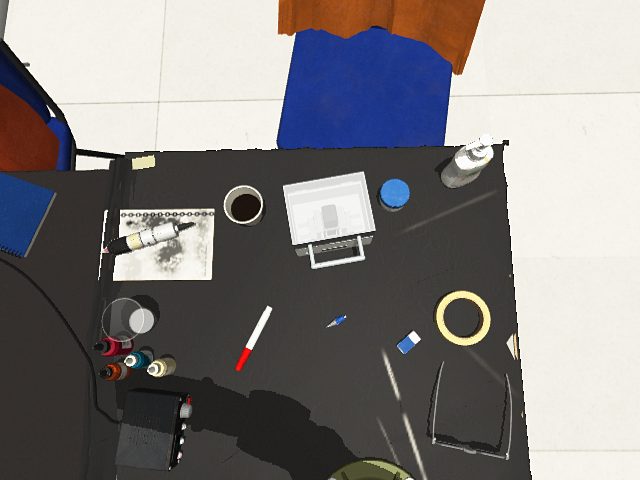

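View pics/scene0.png

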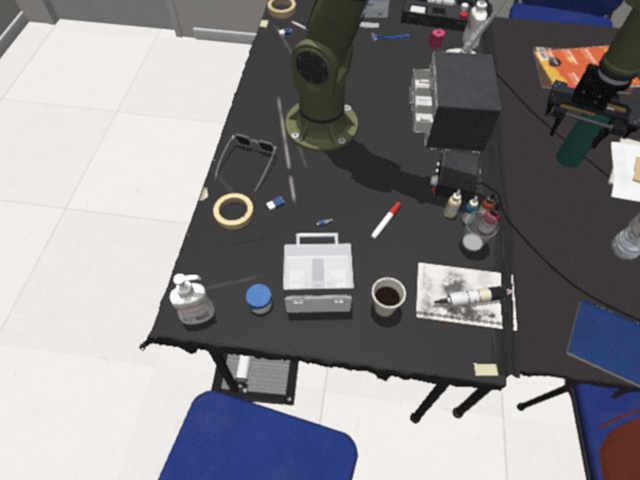

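The top view shows the dock around (330,215), with its bar from about (312,266) to (364,259). The cup is at (243,205), the tub at (395,193) and the tape at (463,318). In the scene view the bar is at about (298..338,236).

Run:
```python
import cv2,numpy as np
a=cv2.imread('pics/top0.png')[165:275,275:385];b=cv2.imread('pics/scene0.png')[225:320,270:365]
a=cv2.resize(a,(400,400),interpolation=cv2.INTER_CUBIC);b=cv2.resize(b,(400,400),interpolation=cv2.INTER_CUBIC)
cv2.imwrite('pics/crop1.png',np.hstack([a,b]))
```

```text
(no output)
```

View pics/crop1.png

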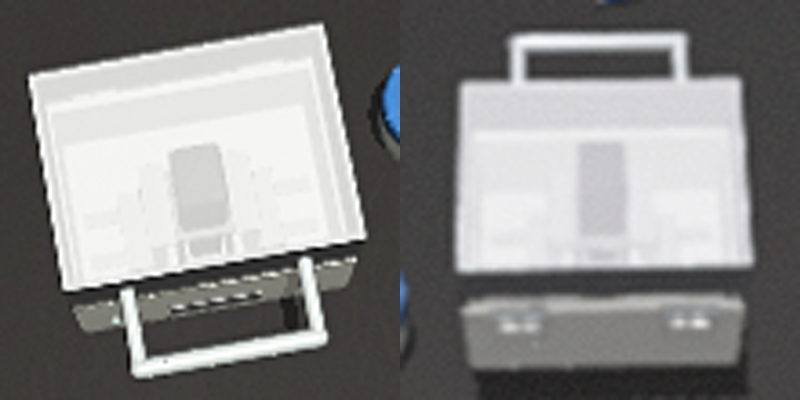

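Create h.py:
```python
from cell import env
import cv2,numpy as np
def ray(c,u,v):
    M=np.array(c['world_from_camera']);d=M[:3,:3]@[(u-c['cx'])/c['fx'],(v-c['cy'])/c['fy'],1];return M[:3,3],d
def onz(c,u,v,z):
    p,d=ray(c,u,v);return p+d*(z-p[2])/d[2]
def tri(a,b):
    (p,d),(q,e)=a,b
    s=np.linalg.lstsq(np.c_[d,-e],q-p,rcond=None)[0];x,y=p+s[0]*d,q+s[1]*e
    return (x+y)/2,np.linalg.norm(x-y)
def proj(c,P):
    M=np.linalg.inv(c['world_from_camera']);p=M[:3,:3]@P+M[:3,3];return np.array([c['fx']*p[0]/p[2]+c['cx'],c['fy']*p[1]/p[2]+c['cy']])
```

Run:
```python
from h import *
t=env.read_camera('top');s=env.read_camera('scene')
T=lambda x,y:(275+x*110/400-.4,165+y*110/400-.4)
S=lambda x,y:(270+(x-400)*95/400-.4,225+y*95/400-.4)
L=onz(t,*T(135,366),.1);R=onz(t,*T(322,337),.1);print('top bar',L,R,np.linalg.norm(L-R),np.degrees(np.arctan2(*(L-R)[[0,1]]*[-1,1])))
a=onz(s,*S(514,41),.1);b=onz(s,*S(684,41),.1);print('scene bar',a,b,np.linalg.norm(a-b))
print(tri(ray(t,*T(135,366)),ray(s,*S(684,41))),tri(ray(t,*T(322,337)),ray(s,*S(514,41))))
c=[onz(t,*T(*p),.126) for p in((30,75),(322,24),(367,238),(65,290))];print('hood',np.round(c,4).tolist(),np.mean(c,0))
d=np.array(c);e=d[0]-d[1]+d[3]-d[2];print('yaw',np.degrees(np.arctan2(-e[0],e[1])))
c=[onz(s,*S(*p),.126) for p in((459,80),(740,80),(752,267),(457,270))];print('hood s',np.round(c,4).tolist(),np.mean(c,0))
d=np.array(c);e=d[1]-d[0]+d[2]-d[3];print('yaw',np.degrees(np.arctan2(-e[0],e[1])))
```

```text
top bar [0.45767447 0.09966217 0.1       ] [0.47119754 0.00684555 0.1       ] 0.09379657330411 8.28947863781162
scene bar [0.47083578 0.00681192 0.1       ] [0.45691228 0.1008286  0.1       ] 0.09504209323598907
(array([0.45749341, 0.10024359, 0.10076128]), np.float64(0.0012457932978269695)) (array([0.47112327, 0.00687587, 0.10045137]), np.float64(2.111108133000822e-06))
hood [[0.6006, 0.1504, 0.126], [0.6249, 0.0047, 0.126], [0.5153, -0.0144, 0.126], [0.4914, 0.1322, 0.126]] [0.55806319 0.06822472 0.126     ]
yaw 9.374281206340342
hood s [[0.5163, -0.0144, 0.126], [0.4943, 0.1348, 0.126], [0.6046, 0.1529, 0.126], [0.628, 0.0052, 0.126]] [0.56079822 0.0696258  0.126     ]
yaw 8.70926477997714
```

Add to h.py:
```python
from scipy.spatial.transform import Rotation as Ro
YAW=9.0;BAR=np.array([.4642,.0535,.1])
ex=np.array([np.cos(np.radians(YAW)),np.sin(np.radians(YAW)),0]);ey=np.array([-ex[1],ex[0],0]);ez=np.array([0,0,1.])
DOCK=BAR+.096*ex-.1*ez
def D(x,y,z): return DOCK+x*ex+y*ey+z*ez
def barpos(th):
    a=np.arctan2(.022,.152)+th;r=np.hypot(.022,.152);return D(.056-r*np.cos(a),0,.078+r*np.sin(a))
def delta(P,yaw=None,ref=None,rref=None):
    o=env.get_obs();p=o['tool_pos'] if ref is None else ref;r=o['tool_rot'] if rref is None else rref
    R=Ro.from_euler('xyz',r,degrees=True).as_matrix()
    t=0 if yaw is None else -((yaw-r[2]+180)%360-180)
    return np.round(np.r_[R.T@(np.array(P)-p),t],4)
```

```bash
python3 -c "
from h import *
print(delta([.44,.40,.28],130),D(-.008,0,.012),barpos(0),barpos(1.75))"
```

>>> inch_along --rows '{"tx":[-0.306,-0.306,-0.306,-0.306,-0.306,-0.306,-0.306,-0.306],"ty":[-0.14,-0.14,-0.14,-0.14,-0.14,-0.14,-0.14,-0.14],"tz":[-0.041,-0.041,-0.041,-0.041,-0.041,-0.041,-0.041,-0.041],"turn":[33,33,33,33,33,33,33,33],"aperture":[0.03,0.03,0.03,0.03,0.03,0.03,0.03,0.03]}' --grip_force 20

```text
time_s: 0.87
tool_pos: [0.4367, 0.4025, 0.2802]
tool_rot: [180.0, -0.0, 130.3]
force: [0.8, 0.1, 0.0]
grip_width: 0.0417
grasp_force: 0.0
```

```bash
python3 -c "
from h import *
print(delta(BAR+[0,0,.1],99))"
```

```text
[-0.284  -0.2047  0.0801 31.2894]
```

>>> inch_along --rows '{"tx":[-0.284,-0.284,-0.284,-0.284,-0.284,-0.284,-0.284,-0.284],"ty":[-0.205,-0.205,-0.205,-0.205,-0.205,-0.205,-0.205,-0.205],"tz":[0.08,0.08,0.08,0.08,0.08,0.08,0.08,0.08],"turn":[31.3,31.3,31.3,31.3,31.3,31.3,31.3,31.3],"aperture":[0.03,0.03,0.03,0.03,0.03,0.03,0.03,0.03]}'

```text
time_s: 1.53
tool_pos: [0.4605, 0.0782, 0.2053]
tool_rot: [180.0, -0.0, 99.0]
force: [1.5, -0.2, 0.2]
grip_width: 0.0297
grasp_force: 0.0
```

```bash
python3 -c "
from h import *
print(delta(BAR+[0,0,.07],99))"
```

```text
[-0.025  -0.0002  0.0353 -0.0039]
```

>>> inch_along --rows '{"tx":[-0.025,-0.025,-0.025,-0.025],"ty":[0,0,0,0],"tz":[0.03,0.03,0.03,0.03],"turn":[0,0,0,0],"aperture":[0.03,0.03,0.03,0.03]}'

```text
time_s: 1.87
tool_pos: [0.4648, 0.0561, 0.1759]
tool_rot: [180.0, -0.0, 99.0]
force: [0.8, 0.5, 0.7]
grip_width: 0.03
grasp_force: 0.0
```

Run:
```python
from h import *
print(delta(BAR-[0,0,.002],99))
t=env.read_camera('top');s=env.read_camera('scene');w=env.read_camera('wrist')
a=t['color'][170:290,250:400]
cv2.imwrite('pics/c2.png',np.hstack([cv2.resize(a,(400,320)),cv2.resize(w['color'],(400,320))]))
print(proj(w,BAR),proj(w,BAR+.045*ey),proj(w,BAR-.045*ey))
```

```text
[-0.0025 -0.001   0.0779 -0.0025]
[316.33905607 256.68381528] [316.22896484 194.66564437] [316.43732836 312.04397723]
```

View pics/c2.png

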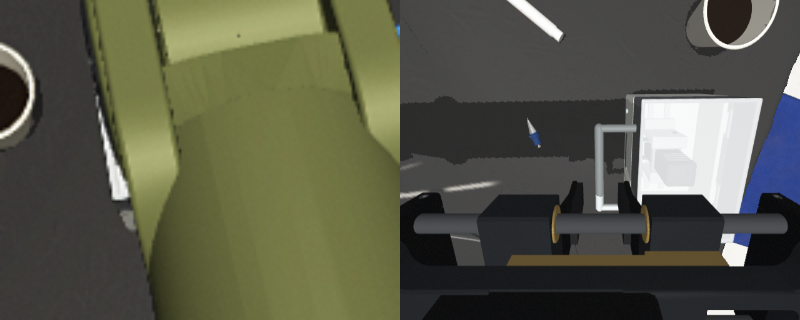

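The wrist view (right half) shows the bar vertical at about column 320, rows 190–312, between the fingers and matching the prediction. I'll descend and pinch.

>>> inch_along --rows '{"tx":[-0.001,-0.001,-0.001,-0.001,-0.001,-0.001,-0.001,-0.001],"ty":[0,0,0,0,0,0,0,0],"tz":[0.02,0.04,0.06,0.077,0.077,0.077,0.077,0.077],"turn":[0,0,0,0,0,0,0,0],"aperture":[0.03,0.03,0.03,0.03,0.03,0.0,0.0,0.0]}' --grip_force 15

```text
time_s: 2.68
tool_pos: [0.4661, 0.0551, 0.1001]
tool_rot: [179.8, -0.0, 99.0]
force: [0.9, 0.4, 0.0]
grip_width: 0.0174
grasp_force: 0.0
```

>>> inch_along --rows '{"tx":[0,0,0],"ty":[0,0,0],"tz":[0,0,0],"turn":[0,0,0],"aperture":[0,0,0]}'

```text
time_s: 2.93
tool_pos: [0.4644, 0.0547, 0.0997]
tool_rot: [-179.9, -0.1, 99.0]
force: [-4.7, -0.3, 4.7]
grip_width: 0.0095
grasp_force: 15.0
```

Run:
```python
from h import *
o=env.get_obs();g=o['tool_pos'];b0=barpos(0)
for k in range(1,15):
    print(k,np.round(1.75*k/14,3),delta(g+barpos(1.75*k/14)-b0))
```

```text
1 0.125 [ 0.      0.0039 -0.0188  0.    ]
2 0.25 [ 0.      0.0101 -0.0369  0.    ]
3 0.375 [ 0.0001  0.0186 -0.0542  0.    ]
4 0.5 [ 0.0001  0.0291 -0.0702  0.    ]
5 0.625 [ 0.0001  0.0415 -0.0848  0.    ]
6 0.75 [ 0.0001  0.0557 -0.0978  0.    ]
7 0.875 [ 1.000e-04  7.130e-02 -1.089e-01  0.000e+00]
8 1.0 [ 1.000e-04  8.830e-02 -1.179e-01  0.000e+00]
9 1.125 [ 1.000e-04  1.062e-01 -1.248e-01  0.000e+00]
10 1.25 [ 1.000e-04  1.248e-01 -1.293e-01  0.000e+00]
11 1.375 [ 0.0002  0.1439 -0.1315  0.    ]
12 1.5 [ 0.0002  0.163  -0.1314  0.    ]
13 1.625 [ 0.0002  0.1821 -0.1288  0.    ]
14 1.75 [ 2.000e-04  2.006e-01 -1.239e-01  0.000e+00]
```

>>> inch_along --rows '{"tx":[0,0,0,0,0,0,0,0],"ty":[0.0015,0.004,0.007,0.010,0.014,0.0186,0.024,0.029],"tz":[-0.009,-0.019,-0.028,-0.037,-0.046,-0.054,-0.0625,-0.070],"turn":[0,0,0,0,0,0,0,0],"aperture":[0,0,0,0,0,0,0,0]}'

```text
time_s: 3.6
tool_pos: [0.4915, 0.0591, 0.1698]
tool_rot: [-179.7, -0.1, 99.0]
force: [-10.2, -0.8, 6.2]
grip_width: 0.0096
grasp_force: 15.0
```

Run:
```python
from h import *
print(delta([.4644,.0547,.0997]+barpos(.5)-barpos(0)))
```

```text
[-0.0001  0.0017 -0.0001  0.    ]
```

>>> inch_along --rows '{"tx":[0,0,0,0,0,0,0,0],"ty":[0.0055,0.0115,0.0184,0.0256,0.0333,0.0412,0.0496,0.0582],"tz":[-0.0075,-0.0146,-0.0213,-0.0276,-0.0335,-0.0388,-0.0436,-0.0477],"turn":[0,0,0,0,0,0,0,0],"aperture":[0,0,0,0,0,0,0,0]}'

```text
time_s: 4.27
tool_pos: [0.5523, 0.0693, 0.2191]
tool_rot: [179.8, -0.1, 99.0]
force: [-2.3, 1.6, 3.6]
grip_width: 0.0092
grasp_force: 15.0
```

Run:
```python
from h import *
print(delta([.4644,.0547,.0997]+barpos(1.0)-barpos(0)))
```

```text
[-0.0006 -0.0007  0.0016  0.    ]
```

>>> inch_along --rows '{"tx":[0,0,0,0,0,0,0,0],"ty":[0.0089,0.0179,0.0271,0.0365,0.046,0.0556,0.0651,0.0747],"tz":[-0.0035,-0.0067,-0.0092,-0.0112,-0.0126,-0.0134,-0.0137,-0.0133],"turn":[0,0,0,0,0,0,0,0],"aperture":[0,0,0,0,0,0,0,0]}'

```text
time_s: 4.93
tool_pos: [0.6263, 0.0811, 0.231]
tool_rot: [179.9, -0.1, 99.1]
force: [0.0, 3.0, 1.4]
grip_width: 0.0096
grasp_force: 15.0
```

Run:
```python
from h import *
print(delta([.4644,.0547,.0997]+barpos(1.5)-barpos(0)))
```

```text
[-0.0007 -0.0008  0.0001  0.    ]
```

>>> inch_along --rows '{"tx":[0,0,0,0,0,0,0,0],"ty":[0.008,0.015,0.021,0.026,0.030,0.033,0.036,0.0376],"tz":[0.0007,0.0018,0.003,0.0042,0.0052,0.0061,0.007,0.0075],"turn":[0,0,0,0,0,0,0,0],"aperture":[0,0,0,0,0,0,0,0]}'

```text
time_s: 5.6
tool_pos: [0.6625, 0.087, 0.2223]
tool_rot: [180.0, -0.1, 99.1]
force: [-3.7, 4.0, 6.1]
grip_width: 0.0092
grasp_force: 15.0
```

>>> inch_along --rows '{"tx":[0,0,0],"ty":[0.001,0.001,0.001],"tz":[0.0004,0.0004,0.0004],"turn":[0,0,0],"aperture":[0,0,0]}'

```text
time_s: 5.85
tool_pos: [0.6625, 0.087, 0.2223]
tool_rot: [-179.9, -0.1, 99.0]
force: [-3.1, 5.4, 5.1]
grip_width: 0.0095
grasp_force: 15.0
```

Run:
```python
from h import *
print(delta([.4644,.0547,.0997]+barpos(1.75)-barpos(0)))
s=env.read_camera('scene');cv2.imwrite('pics/s3.png',cv2.resize(s['color'][130:330,200:440],(720,600)))
```

```text
[-0.0009  0.0001 -0.0011  0.    ]
```

View pics/s3.png

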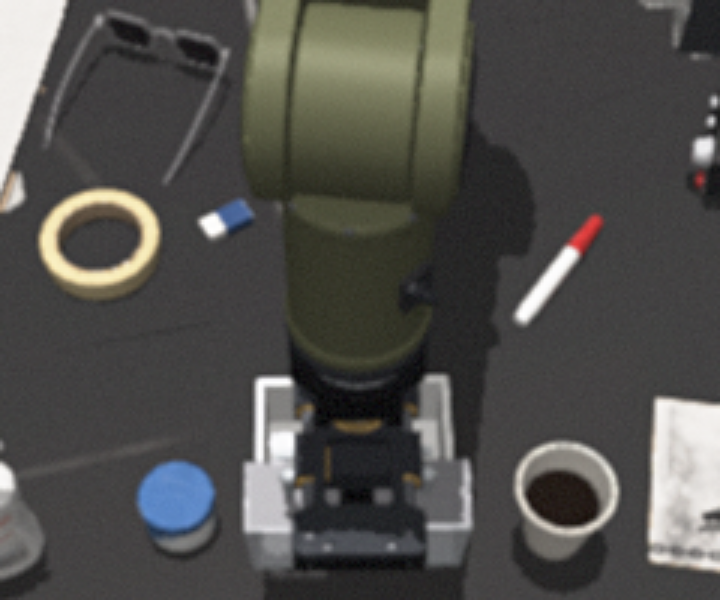

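The cover stands open at its stop, with its walls at about (355,510). The tub at (175,505) and the cup at (565,500) haven't moved. I'll release and rise.

>>> inch_along --rows '{"tx":[0,0,0,0,0,0,0,0],"ty":[0,0,0,0,0,0,0,0],"tz":[0,0,0,-0.015,-0.03,-0.05,-0.075,-0.075],"turn":[0,0,0,0,0,0,0,0],"aperture":[0.03,0.03,0.03,0.03,0.03,0.03,0.03,0.03]}'

```text
time_s: 6.57
tool_pos: [0.6651, 0.0841, 0.3019]
tool_rot: [179.6, 0.1, 98.9]
force: [0.2, -0.0, 0.7]
grip_width: 0.0299
grasp_force: 0.0
```

Run:
```python
from h import *
print(env.get_obs()['qpos'],delta(D(-.008,0,.012)+[0,0,.26],9))
```

```text
[-31.87460243  20.95291814  30.62131598  75.71296858 -10.49302462
  85.67299586   6.65628716] [ 1.00000e-03 -1.15400e-01  2.90000e-02  8.98796e+01]
```

>>> inch_along --rows '{"tx":[0.001,0.001,0.001,0.001,0.001,0.001,0.001,0.001],"ty":[-0.04,-0.08,-0.1154,-0.1154,-0.1154,-0.1154,-0.1154,-0.1154],"tz":[0,0,0,0,0,0,0,0],"turn":[7,14,21,28,35,42,49,56],"aperture":[0.05,0.05,0.05,0.05,0.05,0.05,0.05,0.05]}'

```text
time_s: 7.23
tool_pos: [0.5487, 0.0675, 0.2963]
tool_rot: [180.0, 0.0, 42.5]
force: [-0.0, 0.3, -1.0]
grip_width: 0.0499
grasp_force: 0.0
```

>>> inch_along --rows '{"tx":[0,0,0,0,0,0,0,0],"ty":[0,0,0,0,0,0,0,0],"tz":[0,0,0.02,0.03,0.03,0.03,0.03,0.03],"turn":[7,14,21,28,34,34,34,34],"aperture":[0.05,0.05,0.05,0.05,0.05,0.05,0.05,0.05]}'

```text
time_s: 7.9
tool_pos: [0.5491, 0.0682, 0.267]
tool_rot: [180.0, -0.0, 9.1]
force: [0.6, 0.7, 0.3]
grip_width: 0.05
grasp_force: 0.0
```

Run:
```python
from h import *
o=env.get_obs();print(o['qpos'],delta(D(-.008,0,.012)+[0,0,.1],9))
t=env.read_camera('top');w=env.read_camera('wrist');s=env.read_camera('scene')
for n,c in(('t',t),('w',w),('s',s)):
    print(n,[proj(c,D(-.008+x,y,.118)).round(1).tolist() for x,y in((-.016,.013),(-.016,-.013),(.016,-.013),(.016,.013))])
cv2.imwrite('pics/w4.png',w['color']);cv2.imwrite('pics/w4b.png',np.hstack([cv2.resize(t['color'][160:280,270:390],(400,400)),cv2.resize(s['color'][220:320,265:365],(400,400))]))
```

```text
[-43.58592903   6.09669621  36.64152827  95.98223281  -3.68080371
  79.1019133  -87.31441559] [0.0017 0.0012 0.155  0.0911]
t [[323.4, 221.9], [337.7, 219.5], [334.7, 202.6], [320.5, 205.0]]
w [[308.9, 239.9], [336.6, 239.9], [337.2, 206.5], [308.6, 206.5]]
s [[322.9, 256.9], [311.3, 257.0], [311.3, 269.6], [323.1, 269.5]]
```

View pics/w4.png

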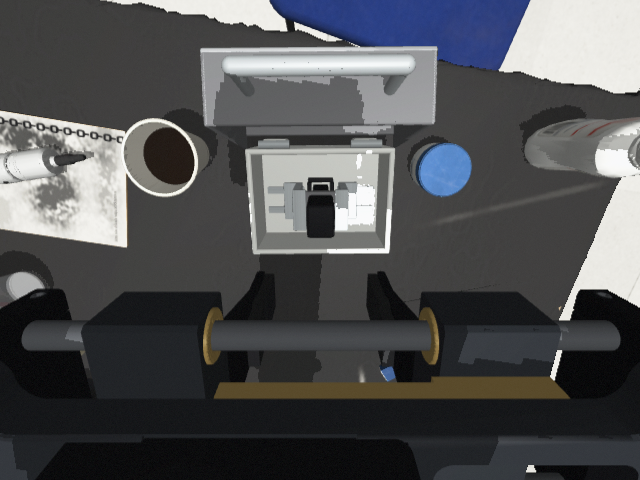

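The cover is open. The dock interior is at (320,200), with the pack dark at about (306–336, 178–237). I'll zoom in on it.

Run:
```python
import cv2,numpy as np
w=cv2.imread('pics/w4.png')[140:260,240:400]
b=cv2.imread('pics/w4b.png')
cv2.imwrite('pics/c5.png',np.hstack([cv2.resize(w,(533,400)),cv2.resize(b[:,400:],(266,266)).__class__ and cv2.copyMakeBorder(cv2.resize(b[:,400:],(266,266)),0,134,0,0,0)]))
```

```text
(no output)
```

View pics/c5.png

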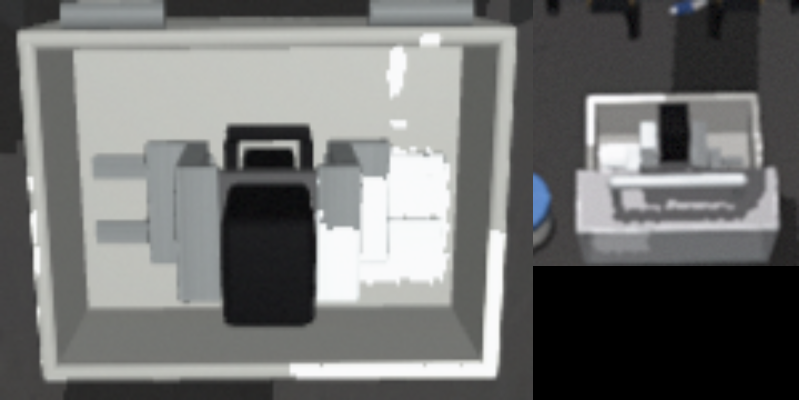

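The block's top face is at about (307–335, …–238) in the full image, which is 2 px left and up of the prediction, roughly 1–2 mm. I'll descend with a 1 mm correction.

```bash
python3 -c "
from h import *
print(delta(D(-.007,.001,.100),9))"
```

```text
[0.0027 0.0006 0.1671 0.0422]
```

>>> inch_along --rows '{"tx":[0.002,0.002,0.002,0.002,0.002,0.002,0.002,0.002],"ty":[0,0,0,0,0,0,0,0],"tz":[0.04,0.08,0.11,0.135,0.155,0.166,0.166,0.166],"turn":[0,0,0,0,0,0,0,0],"aperture":[0.05,0.05,0.05,0.05,0.05,0.05,0.05,0.05]}'

```text
time_s: 8.72
tool_pos: [0.5511, 0.069, 0.1012]
tool_rot: [180.0, -0.0, 9.0]
force: [-0.0, -0.3, 0.1]
grip_width: 0.0499
grasp_force: 0.0
```

```bash
python3 -c "
from h import *
print(delta(D(-.007,.001,.100),9))"
```

```text
[ 0.0007  0.0007  0.0012 -0.0015]
```

>>> inch_along --rows '{"tx":[0,0,0,0,0,0],"ty":[0,0,0,0,0,0],"tz":[0,0,0,0,0,0],"turn":[0,0,0,0,0,0],"aperture":[0,0,0,0,0,0]}' --grip_force 8

```text
time_s: 9.22
tool_pos: [0.5513, 0.0692, 0.1015]
tool_rot: [-180.0, -0.1, 9.0]
force: [-0.5, 0.2, 3.3]
grip_width: 0.0262
grasp_force: 8.0
```

>>> inch_along --rows '{"tx":[0,0,0,0,0,0,0,0],"ty":[0.002,0.004,0.006,0.008,0.010,0.012,0.014,0.016],"tz":[0,0,0,0,0,0,0,0],"turn":[0,0,0,0,0,0,0,0],"aperture":[0,0,0,0,0,0,0,0]}'

```text
time_s: 9.88
tool_pos: [0.5537, 0.0585, 0.1025]
tool_rot: [-179.6, -0.1, 9.1]
force: [-3.2, 10.0, 11.8]
grip_width: 0.0279
grasp_force: 8.6
```

>>> inch_along --rows '{"tx":[0,0,0,0,0,0,0,0],"ty":[0.002,0.004,0.006,0.008,0.010,0.012,0.012,0.012],"tz":[-0.0005,-0.001,-0.0015,-0.002,-0.002,-0.002,-0.002,-0.002],"turn":[0,0,0,0,0,0,0,0],"aperture":[0,0,0,0,0,0,0,0]}'

```text
time_s: 10.55
tool_pos: [0.5556, 0.0465, 0.1039]
tool_rot: [-179.6, -0.1, 9.1]
force: [-1.6, 9.2, 6.6]
grip_width: 0.032
grasp_force: 9.1
```

Run:
```python
from h import *
w=env.read_camera('wrist');cv2.imwrite('pics/w6.png',w['color'][:300])
```

```text
(no output)
```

View pics/w6.png

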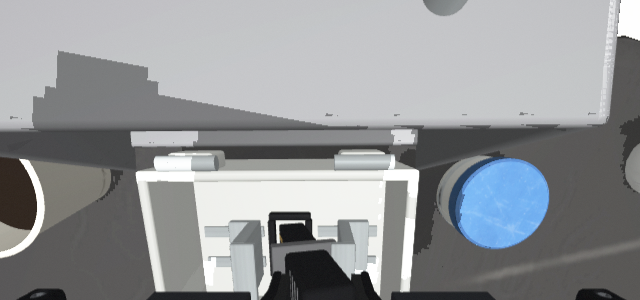

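The pack leans right and the right catch is pushed out (its cheek is at col 353, against 245 on the left, with the pack's ring at 290). Now the other side.

>>> inch_along --rows '{"tx":[0,0,0,0,0,0,0,0],"ty":[-0.004,-0.008,-0.012,-0.016,-0.020,-0.024,-0.028,-0.028],"tz":[0,0,0.001,0.001,0.002,0.002,0.002,0.002],"turn":[0,0,0,0,0,0,0,0],"aperture":[0,0,0,0,0,0,0,0]}'

```text
time_s: 11.27
tool_pos: [0.5512, 0.069, 0.1009]
tool_rot: [179.9, -0.1, 9.0]
force: [-0.2, -0.5, 2.8]
grip_width: 0.0263
grasp_force: 8.0
```

>>> inch_along --rows '{"tx":[0,0,0,0,0,0,0,0],"ty":[-0.003,-0.006,-0.009,-0.012,-0.015,-0.018,-0.021,-0.024],"tz":[0,0,0,0,0,-0.0005,-0.001,-0.0015],"turn":[0,0,0,0,0,0,0,0],"aperture":[0,0,0,0,0,0,0,0]}'

```text
time_s: 11.93
tool_pos: [0.5488, 0.0869, 0.1033]
tool_rot: [179.6, -0.1, 8.8]
force: [1.0, -10.5, 6.3]
grip_width: 0.0305
grasp_force: 8.9
```

>>> inch_along --rows '{"tx":[0,0,0,0,0],"ty":[-0.002,-0.004,-0.005,-0.005,-0.005],"tz":[0,-0.0005,-0.0005,-0.0005,-0.0005],"turn":[0,0,0,0,0],"aperture":[0,0,0,0,0]}'

```text
time_s: 12.35
tool_pos: [0.5479, 0.0922, 0.1036]
tool_rot: [179.6, -0.1, 8.8]
force: [1.7, -8.6, 7.8]
grip_width: 0.0323
grasp_force: 9.2
```

Run:
```python
from h import *
w=env.read_camera('wrist');cv2.imwrite('pics/w7.png',w['color'][:300])
```

```text
(no output)
```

View pics/w7.png

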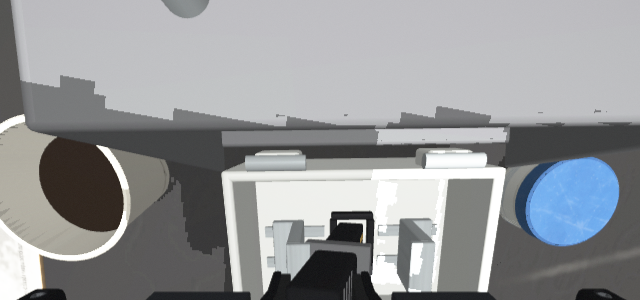

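Both catches are now out (288 and 413, symmetric about the ring at 352). I'll centre the pack, firm up the grip and lift.

>>> inch_along --rows '{"tx":[0,0,0,0,0,0,0,0],"ty":[0.004,0.008,0.012,0.016,0.020,0.024,0.029,0.029],"tz":[0,0,0.001,0.001,0.002,0.002,0.002,0.002],"turn":[0,0,0,0,0,0,0,0],"aperture":[0,0,0,0,0,0,0,0]}'

```text
time_s: 13.07
tool_pos: [0.5509, 0.0683, 0.1008]
tool_rot: [-180.0, -0.0, 8.9]
force: [1.4, -0.1, 3.5]
grip_width: 0.0261
grasp_force: 8.0
```

>>> inch_along --rows '{"tx":[0,0,0,0,0,0,0,0],"ty":[0,0,0,0,0,0,0,0],"tz":[0,0,0,-0.002,-0.004,-0.006,-0.008,-0.008],"turn":[0,0,0,0,0,0,0,0],"aperture":[0,0,0,0,0,0,0,0]}' --grip_force 25

```text
time_s: 13.73
tool_pos: [0.5507, 0.0695, 0.1089]
tool_rot: [-180.0, -0.0, 9.0]
force: [-0.6, 0.6, -2.2]
grip_width: 0.0259
grasp_force: 25.0
```

>>> inch_along --rows '{"tx":[0,0,0,0,0,0,0,0],"ty":[0,0,0,0,0,0,0,0],"tz":[-0.008,-0.018,-0.028,-0.038,-0.048,-0.058,-0.068,-0.074],"turn":[0,0,0,0,0,0,0,0],"aperture":[0,0,0,0,0,0,0,0]}'

```text
time_s: 14.4
tool_pos: [0.5514, 0.0691, 0.1846]
tool_rot: [-180.0, -0.1, 9.0]
force: [0.1, -0.6, -1.9]
grip_width: 0.0258
grasp_force: 25.0
```

>>> inch_along --rows '{"tx":[0,0,0,0],"ty":[0,0,0,0],"tz":[0,0,0,0],"turn":[0,0,0,0],"aperture":[0,0,0,0]}'

```text
time_s: 14.73
tool_pos: [0.5503, 0.069, 0.182]
tool_rot: [180.0, 0.1, 9.0]
force: [0.1, -1.0, -1.1]
grip_width: 0.0259
grasp_force: 25.0
```

Run:
```python
from h import *
print(delta(D(-.0075,.0005,.183),9))
w=env.read_camera('wrist');s=env.read_camera('scene')
cv2.imwrite('pics/w8.png',np.hstack([cv2.resize(w['color'],(400,300)),cv2.resize(s['color'][180:330,200:400],(400,300))]))
```

```text
[ 0.001   0.0013 -0.001  -0.0184]
```

View pics/w8.png

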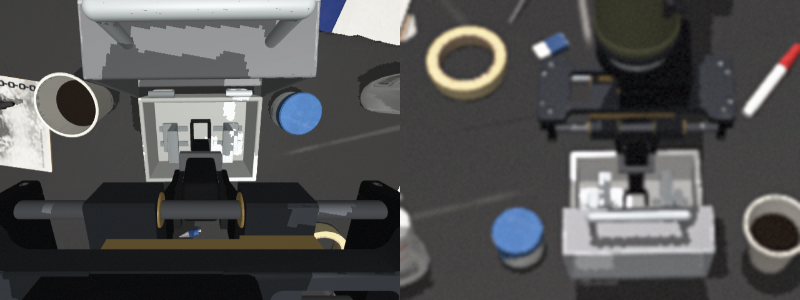

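The pack is held upright at about (202,170), above the empty seat. The cover is open and the tub and cup are still in place.

```bash
python3 -c "
from cell import env
print(env.sign_off())"
```

```text
the job is handed in; nothing more can be done
None
```

The job is handed in at about 15 s on the robot's clock: the cover rests open on its stop, both catches are pushed clear, and the pack is held upright over its seat, its underside by my estimate about 20 mm above the catches, with the tub, cup and tape undisturbed in the last views.

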